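# Uncover the enclosure base and pour the relays into it

## Task

The dark cover with two round holes has been left lying across the open grey box: lift it off and lay it flat on the bench. Then pour all seven relays from the metal cup into that box and stand the empty cup upright on the bench again. Leave the sensor boards, the battery cell and the screwdriver where they are.

Things in the scene. Friction and masses are not known exactly. Their poses are not given: they have to be found in the camera images.
- box: Open square enclosure base of grey plastic, loose on the bench, 0.4 kg: 116 x 116 mm outside (x, y), 55 mm high, walls and floor 4 mm thick, a low 4 mm thick mounting ear 11 mm long at the foot of each x side. Origin at the centre of its underside, z up.
- cover: Dark flat slim enclosure cover, 158 mm long (its x) x 64 mm wide (its y) x 16 mm thick, two 17 mm round holes side by side at its middle, 0.12 kg, loose. Origin at the centre of its underside, z up. It starts lying across the box rim, sticking out at both ends; grip it across its width from above.
- cup: Plain round aluminium cup, 85 mm high, 66 mm outside diameter at the rim and 60 mm at the foot, wall 3 mm, floor 4 mm, about 0.14 kg (may vary by a third) plus the relays. Origin at the centre of its underside, z along its axis up to the mouth. Can be gripped across its diameter near the rim with the fingers leaning up to 45 degrees.
- cup_rim (a point): Centre of the cup's mouth, at rim height, 85 mm above its underside on its axis. The relays rub on the wall (friction 0.5 to 0.7): the cup must be tipped to about 120 to 135 degrees from upright before the last ones slide out, and a gripper palm straight over the mouth stands in their way.
- relay1: One of the seven alike relays in the cup: black block 19 x 15.5 x 15 mm (x, y, z), 12 g, loose; origin at the centre of the block.
- relay2: One of the seven alike relays in the cup: black block 19 x 15.5 x 15 mm (x, y, z), 12 g, loose; origin at the centre of the block.
- relay3: One of the seven alike relays in the cup: black block 19 x 15.5 x 15 mm (x, y, z), 12 g, loose; origin at the centre of the block.
- relay4: One of the seven alike relays in the cup: black block 19 x 15.5 x 15 mm (x, y, z), 12 g, loose; origin at the centre of the block.
- relay5: One of the seven alike relays in the cup: black block 19 x 15.5 x 15 mm (x, y, z), 12 g, loose; origin at the centre of the block.
- relay6: One of the seven alike relays in the cup: black block 19 x 15.5 x 15 mm (x, y, z), 12 g, loose; origin at the centre of the block.
- relay7: One of the seven alike relays in the cup: black block 19 x 15.5 x 15 mm (x, y, z), 12 g, loose; origin at the centre of the block.
- sensor1: Bystander, leave alone: ultrasonic sensor board lying face up, 45 (y) x 20 (x) mm blue board with two silver round eyes, 16 mm high over all; origin at the centre of its underside; the bench between box and cup, x 0.46 to 0.64 m, over 150 mm wide in y, is clear, and this board lies beyond that patch.
- sensor2: Bystander, leave alone: ultrasonic sensor board lying face up, 45 (y) x 20 (x) mm blue board with two silver round eyes, 16 mm high over all; origin at the centre of its underside; it lies between the clear patch and the robot.
- cell: Bystander, leave alone: pink round battery cell standing on end, 18.4 mm diameter, 65 mm high; origin at the centre of its underside. It stands at the back.
- driver: Bystander, leave alone: screwdriver 160 mm long lying along its x on the right of the bench; origin under its middle.

How it is judged:
By the outcome, as a careful person would: the job done as asked, in the order asked, and still so for the second after the job is handed in, with the robot touching nothing.
It also fails if it takes over 67 s, if anything falls off the work surface, if the arm or the gripper's body presses on something with over 40 N, if the wrist force passes 120 N, or if a joint passes its speed limit or range.

## Robot

A 7-joint arm with a two-finger parallel gripper is mounted at the origin on the work surface. World frame = base frame: x ahead of the robot, y to its left, z up, the work surface at z = 0. Lengths are in m, angles in rad, forces in N, time in s.
With the tool pointing down it reaches from about 0.425 to 0.925 m from the base axis. Payload 6.8 kg.
Tool frame: the origin (TCP) lies midway between the tips of the shut fingers; the grasp point (between the pads) lies 19 mm behind it (bot.pinch_z is the distance from the TCP to the grasp point, in m); z points along the fingers, y is the line along which they close (so a half turn about z gives the same grasp; the last joint's range is limited). The gripper opens to 85 mm and grips with 20 to 120 N. Pads are 22 mm wide; open, the fingers measure 114 mm over their backs; the gripper's body (76 mm by 85 mm) begins 54 mm behind the grasp point. The pads swing forward as they close: fully open they stand 13 mm farther back than shut.
Start: joints at [1.173, 0.477, 0.022, 1.555, -0.011, 1.109, -0.083], TCP at [0.193, -0.647, 0.231] pointing down, gripper open.
Joint ranges: [-2.96, 2.96], [-0.34, 2.1], [-1.41, 1.46], [0.24, 2.44], [-1.37, 4.51], [0.17, 1.92], [-2.96, 2.96]. Speed limits (rad/s): [2.39, 2.39, 3.14, 3.14, 3.14, 3.14, 3.14].

## Interface

Orientations are given as a unit quaternion [w, x, y, z].
In Python, from station import bot, imaging gives the robot as it stands. The module is installed in compiled form; this text tells all that it offers.
- The arm moves only by the tool carry_out, never from a script. Its argument "targets" is a list of rows, each a list of 5 numbers: the shift along the tool's x, y, z in cm, then the turn about the tool's z in degrees, then the opening, from -1 (shut) to 1 (fully open). In form: [[x, y, z, yaw, gripper], ...]. A call has 1 to 12 rows; each row shifts and turns the commanded pose from where the row before left it, along the tool's axes as they then stand; what a row does not reach is not made up. A row lasts 1/10 s, in which the tool goes at most 50 mm and 8.59 degrees, less where a joint would pass 70% of its speed; a pose out of reach is approached as far as the arm can. A call is refused whole if a number of a shift passes 5 or a number of a turn 8.59, either way. A call with a gripper value outside its range is refused whole. The fingers move at their own pace and stop on an object; "force" is the grip in N (left out, the last holds). Time passes only in rows, so rows that do not move let the fingers close. It gives the time, the measured TCP pose, the force, the opening and the grip force at its end, in the units of the state.
- bot.get_obs(): the state, without advancing time (a new reading comes with each control period).
- imaging.read_camera(name): name is "scene" or "top" or "wrist"; returns the picture (384x512x3 uint8, red, green, blue); there is no depth.
- imaging.calibration(name): a dict with "fx", "fy", "cx", "cy" (pixels), "extrinsics" (4x4, takes a point from world to camera coordinates). Camera axes: x right, y up, looking along -z (the intrinsics and any distortion apply to the point x, -y, -z); pixel columns grow to the right and rows downward; lengths in m; the calibration is good to about 2 mm. A picture is of the moment at which its call begins: read the wrist's pose just before it. calibration takes no time and is no camera call; for the wrist camera it gives the pose at the moment of the call.
- bot.hand_in(): hands the job in; it is judged then, once.
The state is a dict: "t": time; "q": joint angles; "joint_vel": joint speeds; "joint_torque": joint torques, N m; "eef_pos": TCP position; "tool_rot": TCP orientation; "contact_force": force on the tool from outside, world axes, zero at the start; "torque": the same for the moment, N m; "gripper_width": opening from 0.0 (shut) to 1.0 (fully open); "grasp_force": force on a finger pad.
Only numpy, scipy, OpenCV 4.12 (cv2) and the standard library are available. Lean on these libraries where they do the work, as an engineer would, in place of code of your own. Each camera call takes 0.05 s, during which the arm holds its last target. There are 200 camera calls.

## Working session

There is one attempt and no reset: what is moved stays moved. The work goes in short steps, Python scripts to look and compute and a tool call to move; the robot and the scene stay as the last step left them, time stands still between calls to the robot, and variables do not carry over. Pictures are saved under pics/ and viewed, at most 10 in all, crops included, and the job is handed in when it is done.

Besides the shell and the picture viewer there is one more tool, called after "Request:" by a JSON object that holds its "op" and its "data". carry_out: Moves the arm, as the interface text tells. Its arguments: {"type":"object","properties":{"targets":{"type":"array"},"force":{"type":"number"}},"required":["targets"]}

```bash
mkdir -p pics
python3 - <<'E'
from station import bot, imaging
import cv2, numpy as np
o=bot.get_obs(); print({k:np.round(v,3) for k,v in o.items()}, bot.pinch_z)
for n in ("scene","top"):
    im=imaging.read_camera(n); cv2.imwrite(f"pics/{n}0.png",im[:,:,::-1])
    c=imaging.calibration(n); print(n,{k:np.round(v,4).tolist() for k,v in c.items()})
E
```

```text
{'t': np.float64(0.0), 'q': array([ 1.173,  0.478,  0.022,  1.556, -0.012,  1.109, -0.083]), 'joint_vel': array([ 0.001, -0.001, -0.001, -0.001,  0.   , -0.   ,  0.001]), 'joint_torque': array([-0.0000e+00, -5.9644e+01,  1.6080e+00, -2.8119e+01,  1.2000e-02,
        9.0000e-03, -0.0000e+00]), 'eef_pos': array([ 0.193, -0.646,  0.23 ]), 'tool_rot': array([-0.001,  0.99 ,  0.144, -0.   ]), 'contact_force': array([-1.359, -0.751,  0.021]), 'torque': array([-0.006,  0.024, -0.012]), 'grasp_force': np.float64(0.0), 'gripper_width': np.float64(1.004)} 0.0187
scene {'fx': 463.7468, 'fy': 463.7468, 'cx': 255.9351, 'cy': 194.0104, 'extrinsics': [[0.8568, 0.5155, 0.0104, -0.4248], [-0.3513, 0.5688, 0.7437, 0.1851], [0.3775, -0.6409, 0.6685, -1.4629], [0.0, 0.0, 0.0, 1.0]]}
top {'fx': 365.7777, 'fy': 365.7777, 'cx': 253.4734, 'cy': 191.3787, 'extrinsics': [[-0.0103, -0.9999, -0.0104, -0.0717], [0.9896, -0.0117, 0.1436, -0.5374], [-0.1437, -0.0088, 0.9896, -0.9813], [0.0, 0.0, 0.0, 1.0]]}
```

View pics/scene0.png

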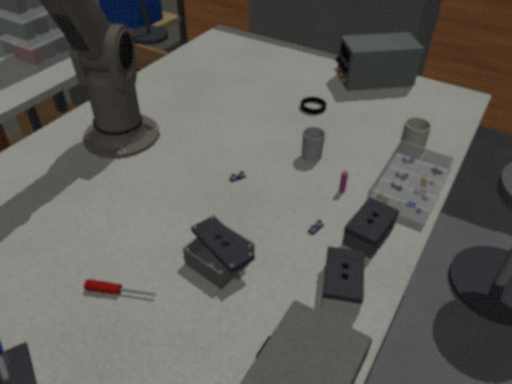

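View pics/top0.png

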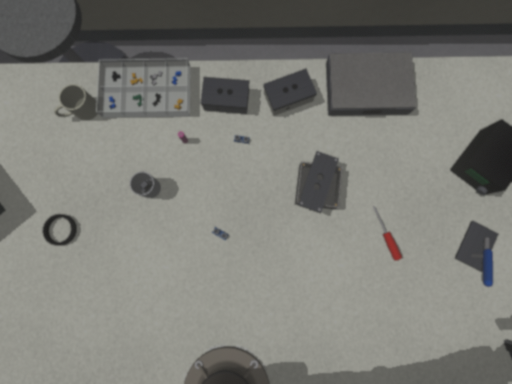

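The scene view shows the covered box at about (218,250), the cup at (313,145) and the screwdriver at (120,290). In the top view the cover is at (320,183), the cup at (145,185), the sensors at (242,139) and (220,233), and the cell at (183,136). Next I'll measure them.

```bash
cat > h.py <<'E'
from station import bot, imaging
import cv2, numpy as np
from scipy.spatial.transform import Rotation as R
def ray(n,px,z,c=None):
    c=c or imaging.calibration(n); E=np.array(c["extrinsics"]); u,v=px
    d=E[:3,:3].T@np.array([(u-c["cx"])/c["fx"],-(v-c["cy"])/c["fy"],-1]); p=-E[:3,:3].T@E[:3,3]
    return p+d*(z-p[2])/d[2]
def proj(n,P,c=None):
    c=c or imaging.calibration(n); E=np.array(c["extrinsics"]); q=E[:3,:3]@np.array(P)+E[:3,3]
    return np.array([c["cx"]+c["fx"]*q[0]/-q[2], c["cy"]-c["fy"]*q[1]/-q[2]])
def tool():
    o=bot.get_obs(); w=o["tool_rot"]; return o["eef_pos"],R.from_quat([w[1],w[2],w[3],w[0]])
E
python3 - <<'E'
from h import *
im=cv2.imread("pics/top0.png"); s=cv2.imread("pics/scene0.png")
a=cv2.resize(im[140:225,285:355],None,fx=5.5,fy=5.5,interpolation=cv2.INTER_NEAREST)
b=cv2.resize(im[160:210,115:185],None,fx=5.5,fy=5.5,interpolation=cv2.INTER_NEAREST)
out=np.zeros((475,790,3),np.uint8); out[:a.shape[0],:a.shape[1]]=a; out[:b.shape[0],395:395+b.shape[1]]=b
cv2.imwrite("pics/crop1.png",out)
g=cv2.cvtColor(im,cv2.COLOR_BGR2GRAY)
print(np.round(g[150:215:3,290:352:3]))
for th in (50,55,60,70):
    m=np.zeros_like(g); m[145:222,290:352]=(g[145:222,290:352]<th)*255
    cs,_=cv2.findContours(m,0,2); c=max(cs,key=cv2.contourArea); r=cv2.minAreaRect(c)
    bx=cv2.boxPoints(r); P=np.array([ray("top",p,.071) for p in bx]); print(th,cv2.contourArea(c),np.round(bx,1).tolist(),np.round(P,3).tolist(),np.round(P.mean(0),3),np.linalg.norm(np.diff(P,axis=0),axis=1).round(3))
E
```

```text
[[149 149 148 152 151 151 154 154 150 132 148 152 150 152 151 150 151 151
  149 150 149]
 [151 150 149 150 150 151 152 150 142  91  80 101 129 146 147 154 153 149
  149 153 149]
 [150 150 150 148 148 154 151 151 110  69  67  68  68  78 105 133 144 153
  152 152 149]
 [147 147 148 148 147 149 149 148  80  67  67  67  66  68  68  96 113 151
  150 149 149]
 [146 149 150 141 108 108 113 115  69  68  66  67  66  67  67  69 101 131
  138 150 150]
 [147 151 149 106  82  67  60  62  67  67  68  67  68  67  67  69  93 100
  102 141 151]
 [148 150 146  92  73  71  70  67  67  67  68  66  68  68  66  63  75  98
  106 148 150]
 [148 150 146  89  74  72  70  67  67  68  67  67  67  67  67  60  62  94
  101 116 149]
 [149 150 146  84  73  73  67  68  67  64  61  64  67  68  68  69  60  95
  101 104 145]
 [150 149 137  87  74  71  68  68  67  68  71  63  67  67  69  71  60  95
  102 114 151]
 [147 149 134  92  73  70  68  67  68  68  67  67  67  67  70  69  65  96
  101 115 148]
 [147 152 128  88  73  68  68  67  66  60  66  67  68  68  69  68  66  97
  103 119 149]
 [145 148 111  84  72  68  68  6
[... 276 characters left out ...]
  67  67  69  72  72  64  80  99
  101 139 152]
 [145 143  86  75  68  68  68  68  67  67  68  67  70  72  71  68  85 101
  103 147 151]
 [150 141  79  75  78  67  68  68  68  68  68  68  72  72  71  68  92 101
  104 146 150]
 [147 140  98  74  83  69  69  67  68  67  67  69  78  74  72  93  91 100
  104 149 150]
 [147 149 146 140 119  90  72  67  66  72  74  67  67  72  71  83 100 100
  105 150 151]
 [147 148 148 147 149 149 136 108  81  76  90  99  99  96 119 136 137 138
  143 148 150]
 [146 152 149 149 150 150 152 148 147 136 121 125 104 102 147 150 146 148
  150 149 150]]Traceback (most recent call last):
  File "<stdin>", line 11, in <module>
ValueError: max() iterable argument is empty
```

View pics/crop1.png

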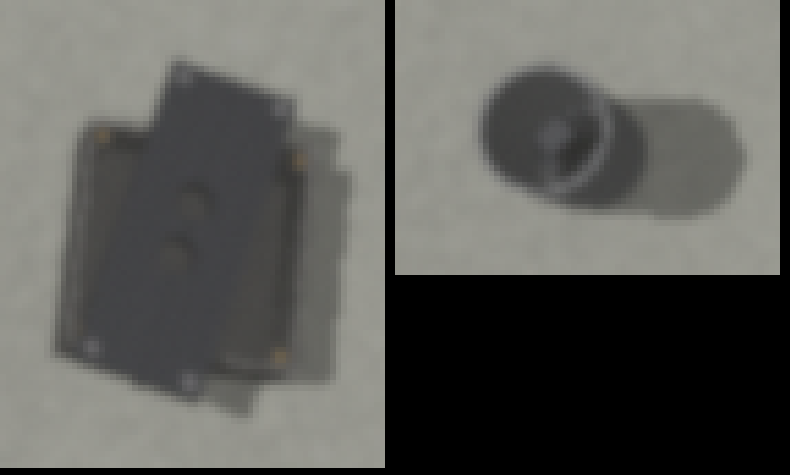

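The crop shows the cover's corner screws at (183,77), (283,108), (190,382) and (93,347), and its holes at (196,197) and (180,252). The box's rim screws are at (103,137), (299,160) and (280,357). The cup mouth is centred near (548,130).

Run:
```python
from h import *
f=lambda p:(285+p[0]/5.5-.5,140+p[1]/5.5-.5)
A=lambda pts,z:np.array([ray("top",f(p),z) for p in pts])
sc=A([(183,77),(283,108),(190,382),(93,347)],.071); print("cover",sc.round(3).tolist(),sc.mean(0).round(4)); 
co=A([(175,60),(295,98),(195,402),(82,355)],.071); print("corners",co.mean(0).round(4),np.linalg.norm(co-np.roll(co,1,0),axis=1).round(3))
d=sc[0]+sc[1]-sc[2]-sc[3]; print("ang",np.degrees(np.arctan2(d[1],d[0])))
h=A([(196,197),(180,252)],.071); d=h[0]-h[1]; print("holes",h.round(3).tolist(),h.mean(0).round(4))
b=A([(103,137),(299,160),(280,357)],.055); print("box",b.round(3).tolist(),((b[0]+b[2])/2).round(4)); d=b[0]-b[1]; print(np.degrees(np.arctan2(d[1],d[0]))-90, np.linalg.norm(b[0]-b[1]),np.linalg.norm(b[2]-b[1]))
g=lambda p:(115+(p[0]-395)/5.5-.5,160+p[1]/5.5-.5)
for q in [(548,130),(483,130),(612,130),(548,66),(548,193)]: print("cup",q,ray("top",g(q),.085).round(4))
print("foot shade",proj("scene",[*ray("top",g((548,130)),.085)[:2],.085]),proj("scene",[*ray("top",g((548,130)),.085)[:2],0]),proj("scene",[*h.mean(0)[:2],.071]))
for n,p,z in (("s1",(242,139),.01),("s2",(220,233),.01),("cell",(182,134),.065),("drv",(388,232),.01)): print(n,ray("top",p,z).round(3))
```

```text
cover [[0.634, -0.255, 0.071], [0.618, -0.304, 0.071], [0.482, -0.253, 0.071], [0.5, -0.206, 0.071]] [ 0.5587 -0.2544  0.071 ]
corners [ 0.5587 -0.2542  0.071 ] [0.155 0.062 0.16  0.059]
ang -20.221617814104338
holes [[0.574, -0.259, 0.071], [0.546, -0.25, 0.071]] [ 0.56   -0.2546  0.071 ]
box [[0.608, -0.216, 0.055], [0.595, -0.314, 0.055], [0.496, -0.3, 0.055]] [ 0.5519 -0.2584  0.055 ]
-7.580564333402691 0.09873209449328624 0.10018315372731663
cup (548, 130) [0.5556 0.2192 0.085 ]
cup (483, 130) [0.556  0.2509 0.085 ]
cup (612, 130) [0.5553 0.188  0.085 ]
cup (548, 66) [0.5874 0.2203 0.085 ]
cup (548, 193) [0.5247 0.2182 0.085 ]
foot shade [313.24012573 132.34051469] [310.60913584 155.88966826] [222.31650945 240.21566722]
s1 [ 0.696 -0.045  0.01 ]
s2 [0.423 0.018 0.01 ]
cell [0.696 0.119 0.065]
drv [ 0.421 -0.454  0.01 ]
```

```bash
cat >> h.py <<'E'
def go(P,yaw=None):
    "shift (cm) in tool axes to P; turn (deg) to bring tool x to world heading yaw. Turn-first variant also printed"
    p,r=tool(); M=r.as_matrix(); h=np.degrees(np.arctan2(M[1,0],M[0,0])); t=0
    print("at",p.round(4),"heading",h.round(2),"tilt",np.degrees(np.arccos(-M[2,2])).round(2))
    print("shift now",(M.T@(np.array(P)-p)*100).round(2))
    if yaw is not None:
        t=-((yaw-h+180)%360-180); M2=(r*R.from_euler("z",t,degrees=True)).as_matrix()
        print("turn",t.round(2),"then shift",(M2.T@(np.array(P)-p)*100).round(2))
E
python3 -c "
from h import *
go([.559,-.2545,.14],-19.5)"
```

```text
at [ 0.1927 -0.6463  0.2304] heading 16.61 tilt 0.1
shift now [ 46.3  -27.07   9.08]
turn 36.11 then shift [ 21.46 -49.15   9.08]
```

Request:
{"op": "carry_out", "data": {"targets": [[0,0,0,7.2,0.7],[0,0,0,7.2,0.7],[0,0,0,7.2,0.7],[0,0,0,7.2,0.7],[0,0,0,7.2,0.7]], "force": 30}}

```text
t: 0.6
eef_pos: [0.1928, -0.6465, 0.2307]
tool_rot: [-0.0, 0.985, -0.171, -0.0]
contact_force: [0.3, 0.1, 0.4]
gripper_width: 0.847
grasp_force: 0.0
```

Request:
{"op": "carry_out", "data": {"targets": [[1.79,-4.1,0.7,0,0.7],[1.79,-4.1,0.7,0,0.7],[1.79,-4.1,0.7,0,0.7],[1.79,-4.1,0.7,0,0.7],[1.79,-4.1,0.7,0,0.7],[1.79,-4.1,0.7,0,0.7],[1.79,-4.1,0.7,0,0.7],[1.79,-4.1,0.7,0,0.7],[1.79,-4.1,0.7,0,0.7],[1.79,-4.1,0.7,0,0.7],[1.79,-4.1,0.7,0,0.7],[1.79,-4.1,0.7,0,0.7]]}}

```text
t: 1.8
eef_pos: [0.5597, -0.2526, 0.1467]
tool_rot: [-0.0, 0.986, -0.168, -0.0]
contact_force: [0.6, -0.5, 0.4]
gripper_width: 0.85
grasp_force: 0.0
```

Run:
```python
from h import *
go([.559,-.2545,.048],-19.5)
c=imaging.calibration("wrist"); im=imaging.read_camera("wrist"); cv2.imwrite("pics/w1.png",im[:,:,::-1]); print(bot.get_obs()["q"].round(3)); print(c)
print(proj("wrist",[.559,-.2545,.071],c))
```

```text
at [ 0.5597 -0.2526  0.1467] heading -19.4 tilt 0.03
shift now [0.01 0.2  9.87]
turn 0.1 then shift [0.01 0.2  9.87]
[ 0.313  0.47  -0.006  1.781 -0.004  0.89  -1.589]
{'fx': 288.3683196807851, 'fy': 288.3683196807851, 'cx': 257.16087649079134, 'cy': 197.83859361909373, 'extrinsics': array([[-3.32430975e-01, -9.43127438e-01, -5.32186176e-04,
        -5.17152320e-02],
       [ 9.03324435e-01, -3.18239020e-01, -2.87626306e-01,
        -5.72997590e-01],
       [ 2.71098899e-01, -9.60966301e-02,  9.57742567e-01,
        -4.73874932e-01],
       [ 0.00000000e+00,  0.00000000e+00,  0.00000000e+00,
         1.00000000e+00]])}
[260.22677931 207.20799533]
```

View pics/w1.png

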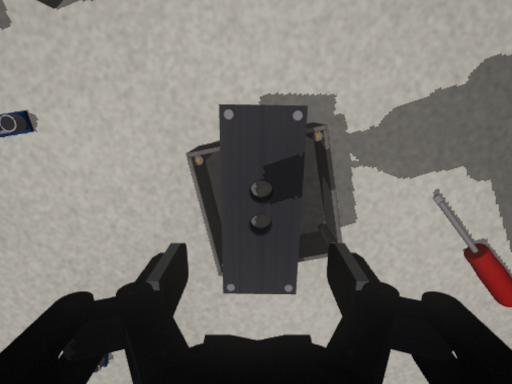

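The wrist view shows the cover square to the fingers, with its holes centred at (261,206); the prediction was (260,207). I'll descend and grip.

Request:
{"op": "carry_out", "data": {"targets": [[0,0.1,2,0,0.7],[0,0.1,2,0,0.7],[0,0,2,0,0.7],[0,0,2,0,0.7],[0,0,1,0,0.7],[0,0,0.8,0,0.7],[0,0,0,0,0.7],[0,0,0,0,0],[0,0,0,0,0],[0,0,0,0,0],[0,0,0,0,0],[0,0,0,0,0]]}}

```text
t: 3.05
eef_pos: [0.5586, -0.2562, 0.0499]
tool_rot: [0.0, 0.986, -0.168, 0.0]
contact_force: [0.0, 0.1, 3.5]
gripper_width: 0.741
grasp_force: 34.2
```

Request:
{"op": "carry_out", "data": {"targets": [[0,0,-1,0,0],[0,0,-3,0,0],[0,0,-4,0,0],[0,0,0,-6.5,0],[0,0,0,-6.5,0],[0,0,0,-6.4,0],[0,0,0,0,0]]}}

```text
t: 3.75
eef_pos: [0.5581, -0.2562, 0.1299]
tool_rot: [0.0, 1.0, 0.0, 0.0]
contact_force: [0.4, 0.8, -1.7]
gripper_width: 0.735
grasp_force: 33.8
```

```bash
python3 -c "
from h import *
go([.552,.03,.1],0);print(bot.get_obs()['gripper_width'])"
```

```text
at [ 0.5581 -0.2562  0.1299] heading 0.04 tilt 0.03
shift now [ -0.59 -28.62   2.99]
turn 0.04 then shift [ -0.61 -28.62   2.99]
0.7348998104266706
```

Request:
{"op": "carry_out", "data": {"targets": [[-0.1,-4.1,0,0,0],[-0.1,-4.1,0,0,0],[-0.1,-4.1,0,0,0],[-0.1,-4.1,0,0,0],[-0.1,-4.1,0,0,0],[-0.1,-4.1,0,0,0],[0,-4,0,0,0],[0,0,4,0,0],[0,0,4,0,0],[0,0,3,0,0],[0,0,1.3,0,0],[0,0,0.5,0,0]]}}

```text
t: 4.95
eef_pos: [0.5516, 0.0298, 0.0003]
tool_rot: [0.0, 1.0, -0.001, -0.001]
contact_force: [0.4, -0.8, -1.0]
gripper_width: 0.741
grasp_force: 33.8
```

Request:
{"op": "carry_out", "data": {"targets": [[0,0,0.3,0,0],[0,0,0.2,0,0],[0,0,0,0,0]]}}

```text
t: 5.25
eef_pos: [0.5531, 0.03, -0.0027]
tool_rot: [-0.0, 1.0, -0.0, 0.001]
contact_force: [-0.1, 0.2, -1.5]
gripper_width: 0.741
grasp_force: 33.8
```

Request:
{"op": "carry_out", "data": {"targets": [[0,0,0.15,0,0],[0,0,0,0,0.7],[0,0,0,0,0.7],[0,0,0,0,0.7],[0,0,-3,0,0.7],[0,0,-4,0,0.7],[0,0,-4,0,1],[0,0,-5,0,1],[0,0,-5,0,1],[0,0,-5,0,1],[0,0,-4,0,1]]}}

```text
t: 6.35
eef_pos: [0.5525, 0.03, 0.2983]
tool_rot: [-0.0, 1.0, -0.0, 0.001]
contact_force: [1.2, 0.3, -0.8]
gripper_width: 1.003
grasp_force: 0.0
```

Run:
```python
from h import *
go([.5555,.2195,.2],0); print(bot.get_obs()["q"].round(3))
s=imaging.read_camera("scene")[:,:,::-1]; t=imaging.read_camera("top")[:,:,::-1]
cv2.imwrite("pics/c2.png",np.hstack([cv2.resize(s[100:300,130:380],None,fx=1.6,fy=2),cv2.resize(t[110:230,100:360],None,fx=1.5,fy=3.33)]))
```

```text
at [0.5525 0.03   0.2983] heading -0.0 tilt 0.17
shift now [  0.27 -18.94   9.84]
turn -0.0 then shift [  0.27 -18.94   9.84]
[-0.034  0.224 -0.158  1.761  0.039  1.157 -1.774]
```

View pics/c2.png

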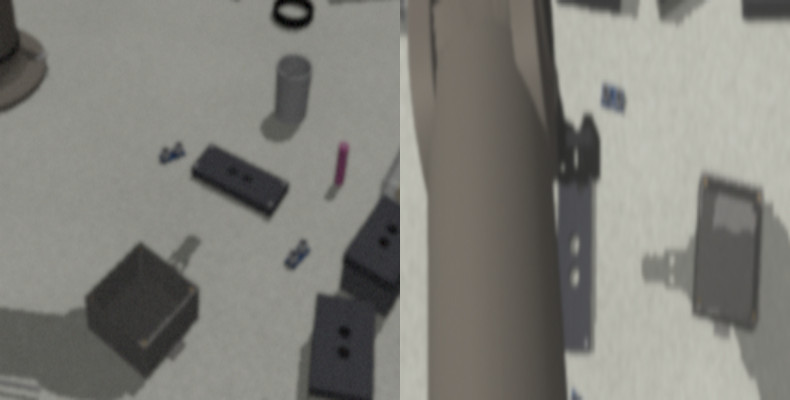

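The cover lies flat at about (240,180) in the left half, and the box is open and undisturbed. Rows only turn about the tool axis, so I'll find out in free space how the arm behaves at its reach limit and whether the tool leans there.

Request:
{"op": "carry_out", "data": {"targets": [[0,0,-5,0,1],[0,0,-5,0,1],[0,0,-5,0,1],[0,0,-5,0,1],[0,0,-5,0,1],[0,0,-5,0,1],[0,0,-5,0,1],[0,0,-5,0,1],[0,0,-5,0,1],[0,0,-5,0,1],[0,0,-5,0,1],[0,0,-5,0,1]]}}

```text
t: 7.65
eef_pos: [0.5378, 0.0299, 0.7104]
tool_rot: [-0.0, 0.998, -0.0, 0.057]
contact_force: [-0.2, -0.2, 0.2]
gripper_width: 1.002
grasp_force: 0.0
```

```bash
python3 -c "
from h import *
go([.5555,.2195,.2],0); print(bot.get_obs()['q'].round(3))"
```

```text
at [0.5378 0.0299 0.7104] heading -0.03 tilt 6.55
shift now [ -4.07 -18.93  50.92]
turn -0.03 then shift [ -4.06 -18.93  50.92]
[-0.77   0.144  0.756  1.005 -0.102  1.915 -1.637]
```

The tool leans forward 6.5° at the J6 limit, which makes tipping possible. I'll push on and see whether the lean builds up.

Request:
{"op": "carry_out", "data": {"targets": [[2,0,-4.5,0,1],[2,0,-4.5,0,1],[2,0,-4.5,0,1],[2,0,-4.5,0,1],[2,0,-4.5,0,1],[2,0,-4.5,0,1],[2,0,-4.5,0,1],[2,0,-4.5,0,1],[2,0,-4.5,0,1],[2,0,-4.5,0,1],[2,0,-4.5,0,1],[2,0,-4.5,0,1]]}}

```text
t: 8.85
eef_pos: [0.5379, 0.0182, 0.9322]
tool_rot: [-0.013, 0.958, -0.0, 0.288]
contact_force: [-0.1, 0.5, -0.4]
gripper_width: 1.001
grasp_force: 0.0
```

```bash
python3 -c "
from h import *
go([.5555,.2195,.2],0); print(bot.get_obs()['q'].round(3),tool()[1].as_matrix().round(3))"
```

```text
at [0.5379 0.0182 0.9322] heading -0.52 tilt 33.47
shift now [-39.01 -18.3   62.54]
turn -0.52 then shift [-38.85 -18.65  62.54]
[-0.709  0.141  0.794  0.537 -0.162  1.915 -1.622] [[ 0.835  0.007  0.551]
 [-0.008 -1.     0.025]
 [ 0.551 -0.025 -0.834]]
```

The lean builds up and holds: 33° now. I'll continue.

Request:
{"op": "carry_out", "data": {"targets": [[0,0,-5,0,1],[0,0,-5,0,1],[0,0,-5,0,1],[0,0,-5,0,1],[0,0,-5,0,1],[0,0,-5,0,1],[0,0,-5,0,1],[0,0,-5,0,1]]}}

```text
t: 9.65
eef_pos: [0.4646, 0.0029, 0.9783]
tool_rot: [-0.021, 0.942, 0.001, 0.334]
contact_force: [0.5, -0.2, -0.5]
gripper_width: 1.004
grasp_force: 0.0
```

```bash
python3 -c "
from h import *
go([.5555,.2195,.2],0); print(bot.get_obs()['q'].round(3),tool()[1].as_matrix().round(3))"
```

```text
at [0.4646 0.0029 0.9783] heading -0.89 tilt 39.06
shift now [-42.15 -18.42  67.04]
turn -0.89 then shift [-41.86 -19.08  67.04]
[-0.354  0.002  0.155  0.546  0.09   1.915 -1.708] [[ 0.777  0.016  0.629]
 [-0.012 -0.999  0.041]
 [ 0.629 -0.039 -0.776]]
```

Request:
{"op": "carry_out", "data": {"targets": [[3,0,-3.9,0,1],[3,0,-3.9,0,1],[3,0,-3.9,0,1],[3,0,-3.9,0,1],[3,0,-3.9,0,1],[3,0,-3.9,0,1],[3,0,-3.9,0,1],[3,0,-3.9,0,1],[3,0,-3.9,0,1],[3,0,-3.9,0,1]]}}

```text
t: 10.65
eef_pos: [0.4062, -0.0249, 1.1102]
tool_rot: [-0.031, 0.879, -0.002, 0.476]
contact_force: [1.8, -0.9, -0.2]
gripper_width: 0.999
grasp_force: 0.0
```

```bash
python3 -c "
from h import *
go([.5555,.2195,.2],0); print(bot.get_obs()['q'].round(3),tool()[1].as_matrix().round(3))"
```

```text
at [ 0.4062 -0.0249  1.1102] heading -3.57 tilt 56.99
shift now [-68.81 -18.8   63.37]
turn -3.57 then shift [-67.51 -23.05  63.37]
[-0.911 -0.015  0.737  0.243  0.105  1.915 -1.656] [[ 0.547  0.025  0.837]
 [-0.034 -0.998  0.052]
 [ 0.837 -0.057 -0.545]]
```

The lean reaches 57°. For the grasp at the cup, my joint estimates say a sideways lean is the workable one. I'll swing left in the air with this orientation held and see which way J5 goes.

```bash
python3 -c "
from h import *
go([.45,.35,.6])"
```

```text
at [ 0.4062 -0.0249  1.1102] heading -3.57 tilt 56.99
shift now [-41.56 -34.38  33.43]
```

Request:
{"op": "carry_out", "data": {"targets": [[-3.4,-2.8,2.2,0,1],[-3.4,-2.8,2.2,0,1],[-3.4,-2.8,2.2,0,1],[-3.4,-2.8,2.2,0,1],[-3.4,-2.8,2.2,0,1],[-3.4,-2.8,2.2,0,1],[-3.4,-2.8,2.2,0,1],[-3.4,-2.8,2.2,0,1],[-3.4,-2.8,2.2,0,1],[-3.4,-2.8,2.2,0,1],[-3.4,-2.8,2.2,0,1],[-3.4,-2.8,2.2,0,1]]}}

```text
t: 11.85
eef_pos: [0.3986, 0.3061, 0.7144]
tool_rot: [-0.047, 0.891, -0.015, 0.451]
contact_force: [0.9, 1.0, -0.2]
gripper_width: 0.996
grasp_force: 0.0
```

```bash
python3 -c "
from h import *
go([.45,.35,.6]); print(bot.get_obs()['q'].round(3),tool()[1].as_matrix().round(3))"
```

```text
at [0.3986 0.3061 0.7144] heading -6.66 tilt 53.93
shift now [-6.43 -3.17 11.18]
[-0.652 -0.281 -0.443  1.621  0.682  1.268 -2.752] [[ 0.593  0.016  0.805]
 [-0.069 -0.995  0.07 ]
 [ 0.802 -0.097 -0.589]]
```

J5 goes positive when the lean points clockwise of the arm's radius, so I want the lean to point about −60° in world. I'll swing right, high up, and let the J5 limit drag the lean direction round.

```bash
cat >> h.py <<'E'
def st(P=None):
    p,M=tool()[0],tool()[1].as_matrix()
    print("p",p.round(3),"az",np.degrees(np.arctan2(p[1],p[0])).round(1),"lean",np.degrees(np.arccos(-M[2,2])).round(1),"toward",np.degrees(np.arctan2(M[1,2],M[0,2])).round(1),"y.z",M[2,1].round(3),"q",bot.get_obs()["q"].round(2))
    for Q in (P or []): d=M.T@(np.array(Q)-p)*100; print(Q,d.round(2),np.linalg.norm(d).round(1)); p=np.array(Q)
E
python3 -c "
from h import *
st([[.5,0,.85],[.4,-.4,.85],[.1,-.55,.85]])"
```

```text
p [0.399 0.306 0.714] az 37.5 lean 53.9 toward 5.0 y.z -0.097 q [-0.65 -0.28 -0.44  1.62  0.68  1.27 -2.75]
[0.5, 0, 0.85] [19.01 29.3  -1.98] 35.0
[0.4, -0.4, 0.85] [ -3.16  39.65 -10.86] 41.2
[0.1, -0.55, 0.85] [-16.75  14.46 -25.21] 33.5
```

Request:
{"op": "carry_out", "data": {"targets": [[2.7,4.2,-0.3,0,1],[2.7,4.2,-0.3,0,1],[2.7,4.2,-0.3,0,1],[2.7,4.2,-0.3,0,1],[2.7,4.2,-0.3,0,1],[2.7,4.2,-0.3,0,1],[2.7,4.2,-0.3,0,1],[-0.3,4.4,-1.2,0,1],[-0.3,4.4,-1.2,0,1],[-0.3,4.4,-1.2,0,1],[-0.3,4.4,-1.2,0,1],[-0.3,4.4,-1.2,0,1]]}}

```text
t: 13.05
eef_pos: [0.4571, -0.2087, 0.8651]
tool_rot: [-0.04, 0.895, -0.019, 0.445]
contact_force: [0.6, 0.4, -0.3]
gripper_width: 1.0
grasp_force: 0.0
```

Request:
{"op": "carry_out", "data": {"targets": [[-0.3,4.4,-1.2,0,1],[-0.3,4.4,-1.2,0,1],[-0.3,4.4,-1.2,0,1],[-0.3,4.4,-1.2,0,1],[-2.5,2.1,-3.6,0,1],[-2.5,2.1,-3.6,0,1],[-2.5,2.1,-3.6,0,1],[-2.5,2.1,-3.6,0,1]]}}

```text
t: 13.85
eef_pos: [0.2394, -0.4605, 0.8672]
tool_rot: [-0.042, 0.895, -0.019, 0.444]
contact_force: [-0.4, -1.2, 0.6]
gripper_width: 1.001
grasp_force: 0.0
```

```bash
python3 -c "
from h import *
st([[.1,-.55,.85],[-.2,-.5,.85],[-.45,-.3,.85]])"
```

```text
p [ 0.239 -0.46   0.867] az -62.5 lean 53.0 toward 4.2 y.z -0.093 q [-0.46 -0.32  1.43  0.96 -0.48  1.72 -0.78]
[0.1, -0.55, 0.85] [ -9.15   9.03 -10.59] 16.7
[-0.2, -0.5, 0.85] [-18.5   -5.07 -23.6 ] 30.4
[-0.45, -0.3, 0.85] [-16.55 -19.99 -18.75] 32.0
```

Request:
{"op": "carry_out", "data": {"targets": [[-2.3,2.2,-2.6,0,1],[-2.3,2.2,-2.6,0,1],[-2.3,2.2,-2.6,0,1],[-2.3,2.2,-2.6,0,1],[-2.7,-0.7,-3.4,0,1],[-2.7,-0.7,-3.4,0,1],[-2.7,-0.7,-3.4,0,1],[-2.7,-0.7,-3.4,0,1],[-2.7,-0.7,-3.4,0,1],[-2.7,-0.7,-3.4,0,1],[-2.7,-0.7,-3.4,0,1]]}}

```text
t: 14.95
eef_pos: [-0.0993, -0.4188, 0.7512]
tool_rot: [0.041, 0.883, -0.061, 0.463]
contact_force: [-0.4, -0.6, -0.3]
gripper_width: 1.002
grasp_force: 0.0
```

```bash
python3 -c "
from h import *
st([[-.2,-.5,.85],[-.45,-.3,.85]])"
```

```text
p [-0.099 -0.419  0.751] az -103.3 lean 55.4 toward -9.0 y.z 0.016 q [ 0.37 -0.34  1.46  1.27 -0.67  1.91 -0.14]
[-0.2, -0.5, 0.85] [  3.01   9.65 -12.76] 16.3
[-0.45, -0.3, 0.85] [-15.51 -16.16 -22.88] 32.0
```

Request:
{"op": "carry_out", "data": {"targets": [[0.8,2.4,-3.2,0,1],[0.8,2.4,-3.2,0,1],[0.8,2.4,-3.2,0,1],[0.8,2.4,-3.2,0,1],[-2.4,-2.5,-3.5,0,1],[-2.4,-2.5,-3.5,0,1],[-2.4,-2.5,-3.5,0,1],[-2.4,-2.5,-3.5,0,1],[-2.4,-2.5,-3.5,0,1],[-2.4,-2.5,-3.5,0,1]]}}

```text
t: 15.95
eef_pos: [-0.2062, -0.3001, 0.717]
tool_rot: [0.162, 0.87, -0.124, 0.448]
contact_force: [-0.8, 0.1, 0.3]
gripper_width: 0.999
grasp_force: 0.0
```

```bash
python3 -c "
from h import *
st([[-.2,-.5,.85],[-.45,-.3,.85],[-.4,-.3,.85],[-.5,.0,.85]])"
```

```text
p [-0.206 -0.3    0.717] az -124.5 lean 56.9 toward -28.0 y.z 0.171 q [ 1.09 -0.34  1.18  1.46 -0.71  1.91  0.15]
[-0.2, -0.5, 0.85] [12.68 20.38  1.08] 24.0
[-0.45, -0.3, 0.85] [-15.6   -9.28 -26.37] 32.0
[-0.4, -0.3, 0.85] [ 2.84 -1.81  3.7 ] 5.0
[-0.5, 0.0, 0.85] [ -7.79 -23.87 -19.22] 31.6
```

Request:
{"op": "carry_out", "data": {"targets": [[-1,-2.5,-3.5,0,1],[-1,-2.5,-3.5,0,1],[-1,-2.5,-3.5,0,1],[-1,-2.5,-3.5,0,1],[-1,-2.5,-3.5,0,1],[-1,-2.5,-3.5,0,1],[-1,-2.5,-3.5,0,1],[-1,-2.5,-3.5,0,1]]}}

```text
t: 16.75
eef_pos: [-0.2825, -0.1805, 0.6336]
tool_rot: [0.249, 0.865, -0.178, 0.399]
contact_force: [-0.8, 0.8, 0.6]
gripper_width: 1.0
grasp_force: 0.0
```

```bash
python3 -c "
from h import *
st([[-.45,-.3,.85],[-.4,-.3,.85],[-.5,.0,.85]])"
```

```text
p [-0.283 -0.181  0.634] az -147.4 lean 56.1 toward -43.6 y.z 0.288 q [ 1.53 -0.34  1.18  1.64 -0.65  1.91  0.52]
[-0.45, -0.3, 0.85] [  7.77  24.43 -15.32] 29.9
[-0.4, -0.3, 0.85] [ 3.09 -2.53  3.01] 5.0
[-0.5, 0.0, 0.85] [ -9.46 -19.34 -23.16] 31.6
```

```bash
python3 -c "
from h import *
st([[-.15,-.38,.9],[0,-.45,1.1],[0,-.45,1.2]])"
```

```text
p [-0.283 -0.181  0.634] az -147.4 lean 56.1 toward -43.6 y.z 0.288 q [ 1.53 -0.34  1.18  1.64 -0.65  1.91  0.52]
[-0.15, -0.38, 0.9] [31.1 17.2  4.5] 35.8
[0, -0.45, 1.1] [25.6   3.88  1.85] 26.0
[0, -0.45, 1.2] [ 7.78  2.88 -5.58] 10.0
```

Request:
{"op": "carry_out", "data": {"targets": [[3.9,2.1,0.5,0,1],[3.9,2.1,0.5,0,1],[3.9,2.1,0.5,0,1],[3.9,2.1,0.5,0,1],[3.9,2.1,0.5,0,1],[3.9,2.1,0.5,0,1],[3.9,2.1,0.5,0,1],[3.9,2.1,0.5,0,1],[4.2,0.6,0,0,1],[4.2,0.6,0,0,1],[4.2,0.6,0,0,1],[4.2,0.6,0,0,1]]}}

```text
t: 17.95
eef_pos: [-0.0903, -0.3975, 0.9912]
tool_rot: [0.248, 0.867, -0.175, 0.395]
contact_force: [0.3, 0.4, 0.1]
gripper_width: 0.998
grasp_force: 0.0
```

```bash
python3 -c "
from h import *
st([[0,-.45,1.1],[0,-.45,1.2]])"
```

```text
p [-0.09  -0.397  0.991] az -102.8 lean 55.6 toward -43.5 y.z 0.292 q [ 0.68 -0.17  1.29  0.74 -0.79  1.91 -0.47]
[0, -0.45, 1.1] [14.62  2.96  2.23] 15.1
[0, -0.45, 1.2] [ 7.72  2.92 -5.65] 10.0
```

Request:
{"op": "carry_out", "data": {"targets": [[3.8,1.4,-2.7,0,1],[3.8,1.4,-2.7,0,1],[3.8,1.4,-2.7,0,1],[3.8,1.4,-2.7,0,1],[3.8,1.4,-2.7,0,1],[3.8,1.4,-2.7,0,1],[3.8,1.4,-2.7,0,1],[3.8,1.4,-2.7,0,1]]}}

```text
t: 18.75
eef_pos: [-0.0316, -0.3765, 1.1237]
tool_rot: [0.324, 0.825, -0.171, 0.431]
contact_force: [-0.8, 0.6, 0.1]
gripper_width: 0.998
grasp_force: 0.0
```

```bash
python3 -c "
from h import *
st([[0,-.45,1.2]])"
```

```text
p [-0.032 -0.377  1.124] az -94.8 lean 65.3 toward -48.7 y.z 0.387 q [-0.03 -0.22  1.46  0.24 -0.43  1.92 -0.82]
[0, -0.45, 1.2] [8.09 6.55 3.71] 11.1
```

Lean is now 65° toward −49°. I'll carry it over to above and behind the cup.

```bash
python3 -c "
from h import *
st([[.35,-.25,.8],[.45,.2,.55],[.46,.33,.3]])"
```

```text
p [-0.032 -0.377  1.124] az -94.8 lean 65.3 toward -48.7 y.z 0.387 q [-0.03 -0.22  1.46  0.24 -0.43  1.92 -0.82]
[0.35, -0.25, 0.8] [ -4.89 -43.21  27.8 ] 51.6
[0.45, 0.2, 0.55] [-14.98 -48.2  -14.24] 52.4
[0.46, 0.33, 0.3] [-20.01 -19.74   2.19] 28.2
```

Request:
{"op": "carry_out", "data": {"targets": [[-0.5,-3.9,2.5,0,1],[-0.5,-3.9,2.5,0,1],[-0.5,-3.9,2.5,0,1],[-0.5,-3.9,2.5,0,1],[-0.5,-3.9,2.5,0,1],[-0.5,-3.9,2.5,0,1],[-0.5,-3.9,2.5,0,1],[-0.5,-3.9,2.5,0,1],[-0.5,-3.9,2.5,0,1],[-0.5,-3.9,2.5,0,1],[-0.5,-3.9,2.5,0,1]]}}

```text
t: 19.85
eef_pos: [0.0636, -0.2956, 1.0329]
tool_rot: [0.325, 0.826, -0.158, 0.432]
contact_force: [0.9, -0.4, 0.1]
gripper_width: 1.004
grasp_force: 0.0
```

Request:
{"op": "carry_out", "data": {"targets": [[-1.3,-4.4,-1.3,0,1],[-1.3,-4.4,-1.3,0,1],[-1.3,-4.4,-1.3,0,1],[-1.3,-4.4,-1.3,0,1],[-1.3,-4.4,-1.3,0,1],[-1.3,-4.4,-1.3,0,1],[-1.3,-4.4,-1.3,0,1],[-1.3,-4.4,-1.3,0,1],[-1.3,-4.4,-1.3,0,1],[-1.3,-4.4,-1.3,0,1],[-1.3,-4.4,-1.3,0,1]]}}

```text
t: 20.95
eef_pos: [0.1139, -0.1366, 1.0989]
tool_rot: [0.28, 0.849, -0.15, 0.422]
contact_force: [1.2, -1.6, 0.0]
gripper_width: 1.002
grasp_force: 0.0
```

```bash
python3 -c "
from h import *
st([[.45,.2,.55],[.46,.33,.3]])"
```

```text
p [ 0.114 -0.137  1.099] az -50.2 lean 60.8 toward -43.5 y.z 0.349 q [ 1.38 -0.34  0.07  0.56 -0.61  1.91 -0.99]
[0.45, 0.2, 0.55] [-24.41 -62.51  27.78] 72.6
[0.46, 0.33, 0.3] [-19.65 -19.6    5.  ] 28.2
```

Request:
{"op": "carry_out", "data": {"targets": [[3.9,1.6,-2.3,0,1],[3.9,1.6,-2.3,0,1],[3.9,1.6,-2.3,0,1],[3.9,1.6,-2.3,0,1],[3.9,1.6,-2.3,0,1],[3.9,1.6,-2.3,0,1]]}}

```text
t: 21.55
eef_pos: [0.1384, -0.151, 1.1727]
tool_rot: [0.312, 0.813, -0.142, 0.471]
contact_force: [0.5, -0.1, -0.1]
gripper_width: 0.998
grasp_force: 0.0
```

```bash
python3 -c "
from h import *
st([[.4,-.15,.8],[.45,.2,.55],[.46,.33,.3]])"
```

```text
p [ 0.138 -0.151  1.173] az -47.5 lean 68.8 toward -43.4 y.z 0.373 q [ 1.51 -0.17  0.16  0.24 -0.88  1.92 -1.08]
[0.4, -0.15, 0.8] [-18.32 -27.7   31.16] 45.5
[0.45, 0.2, 0.55] [-16.57 -38.75  -9.96] 43.3
[0.46, 0.33, 0.3] [-20.02 -19.81   1.41] 28.2
```

Request:
{"op": "carry_out", "data": {"targets": [[-1.8,-2.8,3.1,0,1],[-1.8,-2.8,3.1,0,1],[-1.8,-2.8,3.1,0,1],[-1.8,-2.8,3.1,0,1],[-1.8,-2.8,3.1,0,1],[-1.8,-2.8,3.1,0,1],[-1.8,-2.8,3.1,0,1],[-1.8,-2.8,3.1,0,1],[-1.8,-2.8,3.1,0,1],[-1.8,-2.8,3.1,0,1]]}}

```text
t: 22.55
eef_pos: [0.2239, -0.1574, 1.0612]
tool_rot: [0.214, 0.863, -0.173, 0.424]
contact_force: [-0.2, -0.2, 0.0]
gripper_width: 1.0
grasp_force: 0.0
```

```bash
python3 -c "
from h import *
st([[.45,.2,.55],[.46,.33,.3]])"
```

```text
p [ 0.224 -0.157  1.061] az -35.1 lean 56.7 toward -38.1 y.z 0.222 q [ 1.9  -0.34 -0.22  0.7  -0.92  1.89 -1.01]
[0.45, 0.2, 0.55] [-32.28 -52.54  24.49] 66.3
[0.46, 0.33, 0.3] [-21.1  -17.07   7.66] 28.2
```

Request:
{"op": "carry_out", "data": {"targets": [[4,1.1,-2.7,0,1],[4,1.1,-2.7,0,1],[4,1.1,-2.7,0,1],[4,1.1,-2.7,0,1],[4,1.1,-2.7,0,1],[4,1.1,-2.7,0,1],[4,1.1,-2.7,0,1],[4,1.1,-2.7,0,1]]}}

```text
t: 23.35
eef_pos: [0.2854, -0.1867, 1.1168]
tool_rot: [0.24, 0.861, -0.147, 0.424]
contact_force: [1.5, 0.2, -0.6]
gripper_width: 0.999
grasp_force: 0.0
```

```bash
python3 -c "
from h import *
st([[.4,-.25,1.1],[.45,.2,.55],[.46,.33,.3]]);print(tool()[1].as_matrix().round(3))"
```

```text
p [ 0.285 -0.187  1.117] az -33.2 lean 58.3 toward -39.2 y.z 0.289 q [ 2.46 -0.14 -0.96  0.26 -0.81  1.91 -1.17]
[0.4, -0.25, 1.1] [ 5.82 -0.39 11.84] 13.2
[0.45, 0.2, 0.55] [-43.26 -56.04   7.95] 71.2
[0.46, 0.33, 0.3] [-20.05 -18.62   6.79] 28.2
[[ 0.597 -0.457  0.659]
 [-0.049 -0.841 -0.538]
 [ 0.8    0.289 -0.525]]
```

Request:
{"op": "carry_out", "data": {"targets": [[2.5,0.8,-4.2,0,1],[2.5,0.8,-4.2,0,1],[2.5,0.8,-4.2,0,1],[2.5,0.8,-4.2,0,1],[2.5,0.8,-4.2,0,1],[2.5,0.8,-4.2,0,1],[2.5,0.8,-4.2,0,1]]}}

```text
t: 24.05
eef_pos: [0.1966, -0.2434, 1.1357]
tool_rot: [0.215, 0.846, -0.122, 0.472]
contact_force: [0.7, -0.5, 0.4]
gripper_width: 1.001
grasp_force: 0.0
```

```bash
python3 -c "
from h import *
st([[.5,-.25,1.],[.45,.2,.55],[.46,.33,.3]]);print(tool()[1].as_matrix().round(3))"
```

```text
p [ 0.197 -0.243  1.136] az -51.1 lean 62.5 toward -32.8 y.z 0.249 q [ 2.95  0.01 -1.41  0.24 -0.88  1.92 -1.06]
[0.5, -0.25, 1.0] [  4.4  -15.24  29.21] 33.2
[0.45, 0.2, 0.55] [-41.09 -48.65  -4.51] 63.8
[0.46, 0.33, 0.3] [-20.8  -18.05   6.07] 28.2
[[ 0.525 -0.41   0.746]
 [-0.004 -0.877 -0.48 ]
 [ 0.851  0.249 -0.462]]
```

J1 wound up near its limit while the wrist was over the base axis. I'll unwind it by taking the wrist out to the right and sweeping round in front.

```bash
python3 -c "
from h import *
st([[.05,-.46,1.05],[.35,-.51,.95],[.6,-.36,.85],[.65,-.06,.7]])"
```

```text
p [ 0.197 -0.243  1.136] az -51.1 lean 62.5 toward -32.8 y.z 0.249 q [ 2.95  0.01 -1.41  0.24 -0.88  1.92 -1.06]
[0.05, -0.46, 1.05] [-14.91  22.88   3.42] 27.5
[0.35, -0.51, 0.95] [  7.27 -10.41  29.39] 32.0
[0.6, -0.36, 0.85] [  4.57 -25.9   16.07] 30.8
[0.65, -0.06, 0.7] [-10.25 -32.11  -3.73] 33.9
```

Request:
{"op": "carry_out", "data": {"targets": [[-2.4,3.8,0.6,0,1],[-2.4,3.8,0.6,0,1],[-2.4,3.8,0.6,0,1],[-2.4,3.8,0.6,0,1],[-2.4,3.8,0.6,0,1],[-2.4,3.8,0.6,0,1],[1,-1.5,4.2,0,1],[1,-1.5,4.2,0,1],[1,-1.5,4.2,0,1],[1,-1.5,4.2,0,1]]}}

```text
t: 25.05
eef_pos: [0.2273, -0.4889, 0.993]
tool_rot: [0.215, 0.847, -0.123, 0.471]
contact_force: [0.4, -1.3, -0.1]
gripper_width: 1.002
grasp_force: 0.0
```

```bash
python3 -c "
from h import *
st([[.35,-.51,.95],[.6,-.36,.85],[.65,-.06,.7]])"
```

```text
p [ 0.227 -0.489  0.993] az -65.1 lean 62.4 toward -32.8 y.z 0.248 q [ 2.69  0.03 -1.26  0.83 -0.72  1.46 -0.68]
[0.35, -0.51, 0.95] [ 2.81 -4.25 12.15] 13.2
[0.6, -0.36, 0.85] [  4.56 -25.91  16.06] 30.8
[0.65, -0.06, 0.7] [-10.29 -32.1   -3.71] 33.9
```

Request:
{"op": "carry_out", "data": {"targets": [[1,-1.4,4,0,1],[1,-1.4,4,0,1],[1,-1.4,4,0,1],[0.7,-4.2,2.6,0,1],[0.7,-4.2,2.6,0,1],[0.7,-4.2,2.6,0,1],[0.7,-4.2,2.6,0,1],[0.7,-4.2,2.6,0,1],[0.7,-4.2,2.6,0,1]]}}

```text
t: 25.95
eef_pos: [0.5921, -0.3618, 0.8525]
tool_rot: [0.216, 0.847, -0.122, 0.47]
contact_force: [0.6, -0.1, -0.1]
gripper_width: 1.001
grasp_force: 0.0
```

```bash
python3 -c "
from h import *
st([[.6,-.36,.85],[.65,-.06,.7],[.6,.24,.4]])"
```

```text
p [ 0.592 -0.362  0.852] az -31.4 lean 62.3 toward -32.9 y.z 0.25 q [ 2.36 -0.33 -1.34  1.2  -0.69  0.96 -0.94]
[0.6, -0.36, 0.85] [ 0.21 -0.55  0.62] 0.8
[0.65, -0.06, 0.7] [-10.24 -32.11  -3.73] 33.9
[0.6, 0.24, 0.4] [-28.26 -31.76  -4.2 ] 42.7
```

```bash
python3 -c "
from h import *
st([[.28,-.56,.5],[.6,-.4,.45],[.7,-.1,.42],[.65,.15,.4]])"
```

```text
p [ 0.592 -0.362  0.852] az -31.4 lean 62.3 toward -32.9 y.z 0.25 q [ 2.36 -0.33 -1.34  1.2  -0.69  0.96 -0.94]
[0.28, -0.56, 0.5] [-46.32  21.36   2.69] 51.1
[0.6, -0.4, 0.45] [ 12.57 -28.41  18.43] 36.1
[0.7, -0.1, 0.42] [  2.59 -31.16  -5.59] 31.8
[0.65, 0.15, 0.4] [ -4.45 -20.37 -14.81] 25.6
```

Request:
{"op": "carry_out", "data": {"targets": [[-4.2,1.9,0.2,0,1],[-4.2,1.9,0.2,0,1],[-4.2,1.9,0.2,0,1],[-4.2,1.9,0.2,0,1],[-4.2,1.9,0.2,0,1],[-4.2,1.9,0.2,0,1],[-4.2,1.9,0.2,0,1],[-4.2,1.9,0.2,0,1],[-4.2,1.9,0.2,0,1],[-4.2,1.9,0.2,0,1],[-4.2,1.9,0.2,0,1]]}}

```text
t: 27.05
eef_pos: [0.2766, -0.5553, 0.5009]
tool_rot: [0.215, 0.847, -0.123, 0.471]
contact_force: [0.1, -0.8, -0.0]
gripper_width: 1.005
grasp_force: 0.0
```

```bash
python3 -c "
from h import *
st([[.28,-.56,.5],[.6,-.4,.45],[.7,-.1,.42],[.65,.15,.4]])"
```

```text
p [ 0.277 -0.555  0.501] az -63.5 lean 62.3 toward -32.8 y.z 0.249 q [ 1.87 -0.06 -0.5   2.   -1.29  0.73  0.33]
[0.28, -0.56, 0.5] [0.11 0.25 0.53] 0.6
[0.6, -0.4, 0.45] [ 12.52 -28.41  18.47] 36.1
[0.7, -0.1, 0.42] [  2.55 -31.17  -5.55] 31.8
[0.65, 0.15, 0.4] [ -4.47 -20.38 -14.78] 25.6
```

Request:
{"op": "carry_out", "data": {"targets": [[1.6,-3.6,2.3,0,1],[1.6,-3.6,2.3,0,1],[1.6,-3.6,2.3,0,1],[1.6,-3.6,2.3,0,1],[1.6,-3.6,2.3,0,1],[1.6,-3.6,2.3,0,1],[1.6,-3.6,2.3,0,1],[1.6,-3.6,2.3,0,1]]}}

```text
t: 27.85
eef_pos: [0.5058, -0.4335, 0.4722]
tool_rot: [0.215, 0.849, -0.118, 0.469]
contact_force: [-1.1, -0.6, 0.2]
gripper_width: 0.998
grasp_force: 0.0
```

```bash
python3 -c "
from h import *
st([[.7,-.1,.42],[.65,.15,.4]])"
```

```text
p [ 0.506 -0.433  0.472] az -40.6 lean 62.1 toward -32.5 y.z 0.254 q [ 1.76 -0.07 -1.02  2.05 -1.37  0.18  0.11]
[0.7, -0.1, 0.42] [  5.95 -38.47   1.06] 38.9
[0.65, 0.15, 0.4] [ -4.33 -20.5  -14.67] 25.6
```

```bash
python3 -c "
from h import *
st([[.5,-.35,.85],[.6,0,.85],[.5,.3,.8]])"
```

```text
p [ 0.506 -0.433  0.472] az -40.6 lean 62.1 toward -32.5 y.z 0.254 q [ 1.76 -0.07 -1.02  2.05 -1.37  0.18  0.11]
[0.5, -0.35, 0.85] [ 31.68   2.48 -22.08] 38.7
[0.6, 0, 0.85] [  5.36 -34.81  -9.18] 36.4
[0.5, 0.3, 0.8] [ -9.53 -23.65 -19.37] 32.0
```

Request:
{"op": "carry_out", "data": {"targets": [[4,0.3,-2.8,0,1],[4,0.3,-2.8,0,1],[4,0.3,-2.8,0,1],[4,0.3,-2.8,0,1],[4,0.3,-2.8,0,1],[4,0.3,-2.8,0,1],[4,0.3,-2.8,0,1],[4,0.3,-2.8,0,1]]}}

```text
t: 28.65
eef_pos: [0.4964, -0.353, 0.8422]
tool_rot: [0.216, 0.847, -0.119, 0.471]
contact_force: [1.2, -0.1, 1.0]
gripper_width: 1.0
grasp_force: 0.0
```

Request:
{"op": "carry_out", "data": {"targets": [[0.7,-4.4,-1.1,0,1],[0.7,-4.4,-1.1,0,1],[0.7,-4.4,-1.1,0,1],[0.7,-4.4,-1.1,0,1],[0.7,-4.4,-1.1,0,1],[0.7,-4.4,-1.1,0,1],[0.7,-4.4,-1.1,0,1],[0.7,-4.4,-1.1,0,1]]}}

```text
t: 29.45
eef_pos: [0.5998, -0.0149, 0.8382]
tool_rot: [0.215, 0.848, -0.119, 0.47]
contact_force: [0.5, 0.3, 0.6]
gripper_width: 0.997
grasp_force: 0.0
```

```bash
python3 -c "
from h import *
st([[.6,0,.85],[.5,.3,.8],[.5,.3,.4]])"
```

```text
p [ 0.6   -0.015  0.838] az -1.4 lean 62.2 toward -32.6 y.z 0.253 q [ 1.28 -0.32 -1.21  1.28  0.3   1.05 -1.93]
[0.6, 0, 0.85] [ 1.01 -1.02 -1.25] 1.9
[0.5, 0.3, 0.8] [ -9.54 -23.61 -19.41] 32.0
[0.5, 0.3, 0.4] [-33.9  -10.12  18.66] 40.0
```

Lean of 62° is held and J5 is now on the good side. I'll turn about the tool axis to level the closing line, with J7 range to spare.

Request:
{"op": "carry_out", "data": {"targets": [[0,0,0,-8.59,1],[0,0,0,-8.59,1],[0,0,0,-8.59,1],[0,0,0,-8.59,1],[0,0,0,-8.59,1],[0,0,0,-8.59,1],[0,0,0,-8.59,1],[0,0,0,-8.59,1],[0,0,0,-8.59,1],[0,0,0,-8.59,1]]}}

```text
t: 30.45
eef_pos: [0.5998, -0.0176, 0.8379]
tool_rot: [0.478, 0.701, 0.493, 0.195]
contact_force: [0.4, -0.2, -0.4]
gripper_width: 0.999
grasp_force: 0.0
```

Request:
{"op": "carry_out", "data": {"targets": [[0,0,0,-8.59,1],[0,0,0,-8.59,1],[0,0,0,-8.59,1],[0,0,0,-8.59,1],[0,0,0,-8.59,1],[0,0,0,-8.59,1],[0,0,0,-8.59,1],[0,0,0,-8.59,1],[0,0,0,-8.59,1]]}}

```text
t: 31.35
eef_pos: [0.5998, -0.0175, 0.8378]
tool_rot: [0.495, 0.239, 0.822, -0.146]
contact_force: [0.5, 0.1, 0.4]
gripper_width: 1.001
grasp_force: 0.0
```

```bash
python3 -c "
from h import *
st([[.5,.3,.8],[.4,.35,.4]])"
```

```text
p [ 0.6   -0.018  0.838] az -1.7 lean 62.1 toward -32.7 y.z -0.004 q [ 0.74 -0.13 -1.03  1.28  0.72  1.21  0.67]
[0.5, 0.3, 0.8] [ 15.19  21.39 -20.83] 33.5
[0.4, 0.35, 0.4] [40.56 -1.02  8.86] 41.5
```

Request:
{"op": "carry_out", "data": {"targets": [[2.2,3,-3,0,1],[2.2,3,-3,0,1],[2.2,3,-3,0,1],[2.2,3,-3,0,1],[2.2,3,-3,0,1],[2.2,3,-3,0,1],[2.2,3,-3,0,1],[4.5,0,1,0,1],[4.5,0,1,0,1],[4.5,0,1,0,1],[4.5,0,1,0,1],[4.5,0,1,0,1]]}}

```text
t: 32.55
eef_pos: [0.4685, 0.2588, 0.585]
tool_rot: [0.493, 0.241, 0.824, -0.145]
contact_force: [0.0, 0.6, -0.6]
gripper_width: 0.998
grasp_force: 0.0
```

```bash
python3 -c "
from h import *
st([[.43,.30,.3],[.43,.30,.13]])"
```

```text
p [0.468 0.259 0.585] az 28.9 lean 61.8 toward -32.7 y.z -0.002 q [-0.02  0.15 -1.28  1.7   1.17  1.77 -0.3 ]
[0.43, 0.3, 0.3] [27.7   1.46  8.63] 29.1
[0.43, 0.3, 0.13] [14.99  0.04  8.02] 17.0
```

Request:
{"op": "carry_out", "data": {"targets": [[4,0.2,1.2,0,1],[4,0.2,1.2,0,1],[4,0.2,1.2,0,1],[4,0.2,1.2,0,1],[4,0.2,1.2,0,1],[4,0.2,1.2,0,1],[4,0.2,1.2,0,1]]}}

```text
t: 33.25
eef_pos: [0.4271, 0.3017, 0.298]
tool_rot: [0.492, 0.24, 0.824, -0.146]
contact_force: [1.1, 0.3, 0.2]
gripper_width: 1.002
grasp_force: 0.0
```

Run:
```python
from h import *
st([[.43,.30,.13]])
c=imaging.calibration("wrist"); im=imaging.read_camera("wrist"); cv2.imwrite("pics/w2.png",im[:,:,::-1])
for z in (0,.085): print(proj("wrist",[.5555,.2195,z],c).round(1))
```

```text
p [0.427 0.302 0.298] az 35.2 lean 61.8 toward -32.7 y.z -0.003 q [-0.44  0.57 -1.12  2.03  1.25  1.85 -1.01]
[0.43, 0.3, 0.13] [14.65  0.07  8.24] 16.8
[257.7  15.1]
[257.5  75. ]
```

View pics/w2.png

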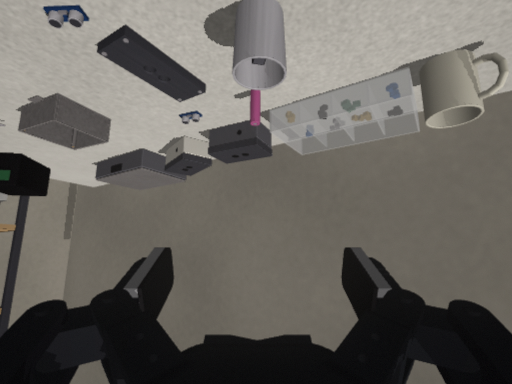

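The wrist view, upside down because of the lean, shows the cup mouth at (259,72); I predicted (257,75). The cup is centred between the fingers and the way in is clear.

Run:
```python
from h import *
p,r=tool(); z=r.as_matrix()[:,2]; T=np.array([.5555,.2195,.068])+.026*z
st([(T-.13*z).round(4),T.round(4)])
E=np.array(imaging.calibration("wrist")["extrinsics"]); cam=-E[:3,:3].T@E[:3,3]; print("cam in tool",(r.as_matrix().T@(cam-p)).round(3),"z at grasp",(cam-p+T)[2].round(3))
print(ray("top",(60,228),.01).round(3))
# check cup row in wrist picture: rim ray vs rim height
```

```text
p [0.426 0.301 0.292] az 35.2 lean 61.6 toward -32.9 y.z -0.012 q [-0.44  0.58 -1.11  2.03  1.25  1.85 -1.01]
[0.4787 0.2692 0.1175] [12.38  0.38 13.68] 18.5
[0.5747 0.2071 0.0556] [ 1.0e-02 -0.0e+00  1.3e+01] 13.0
cam in tool [ 0.073  0.    -0.142] z at grasp 0.059
[0.442 0.473 0.01 ]
```

Request:
{"op": "carry_out", "data": {"targets": [[3.1,0.1,3.4,0,1],[3.1,0.1,3.4,0,1],[3.1,0.1,3.4,0,1],[3.1,0.1,3.4,0,1],[0,0,0,0,1]]}}

```text
t: 33.8
eef_pos: [0.4815, 0.268, 0.1223]
tool_rot: [0.491, 0.24, 0.824, -0.15]
contact_force: [0.4, -1.0, 1.1]
gripper_width: 1.003
grasp_force: 0.0
```

Run:
```python
from h import *
st([[.5747,.2071,.0556]])
c=imaging.calibration("wrist"); im=imaging.read_camera("wrist"); cv2.imwrite("pics/w3.png",im[:,:,::-1])
for z in (0,.085): print(proj("wrist",[.5555,.2195,z],c).round(1))
```

```text
p [0.481 0.268 0.122] az 29.1 lean 61.8 toward -33.2 y.z -0.012 q [-0.46  0.86 -0.92  2.11  1.49  1.77 -1.24]
[0.5747, 0.2071, 0.0556] [ 0.61  0.03 12.96] 13.0
[257.8 119.8]
[256.8 210. ]
```

View pics/w3.png

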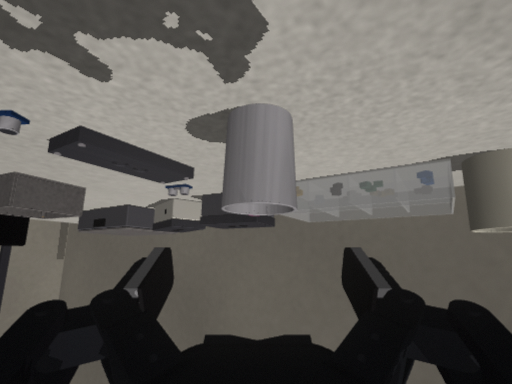

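Cup mouth is at (260,208), about 2 mm to the right of the finger centre at 257, so I'll shift +y by 0.2 cm. Advance, then close.

Request:
{"op": "carry_out", "data": {"targets": [[0.2,0.1,3,0,1],[0.2,0.1,3,0,1],[0.2,0.05,3,0,1],[0,0,2.4,0,1],[0,0,1.5,0,1],[0,0,0,0,1],[0,0,0,0,-0.2],[0,0,0,0,-0.2],[0,0,0,0,-0.2],[0,0,0,0,-0.2],[0,0,0,0,-0.2]], "force": 60}}

```text
t: 34.95
eef_pos: [0.5754, 0.2152, 0.0629]
tool_rot: [0.494, 0.24, 0.823, -0.144]
contact_force: [-2.2, -0.4, 7.2]
gripper_width: 0.75
grasp_force: 64.4
```

```bash
python3 -c "
from h import *
st([[.5747,.2071,.0556]])"
```

```text
p [0.575 0.215 0.063] az 20.5 lean 62.0 toward -32.6 y.z -0.0 q [-0.34  0.94 -0.79  2.08  1.72  1.65 -1.21]
[0.5747, 0.2071, 0.0556] [ 0.47 -0.72  0.67] 1.1
```

The cup is gripped (opening 0.75, 64 N). I'll lift straight up.

Request:
{"op": "carry_out", "data": {"targets": [[-1.3,0,-0.7,0,-0.2],[-2.6,0,-1.4,0,-0.2],[-3.5,0,-1.9,0,-0.2],[-3.5,0,-1.9,0,-0.2],[-3.5,0,-1.9,0,-0.2],[-3.5,0,-1.9,0,-0.2],[-3.5,0,-1.9,0,-0.2]]}}

```text
t: 35.65
eef_pos: [0.5736, 0.2158, 0.3066]
tool_rot: [0.493, 0.24, 0.824, -0.144]
contact_force: [0.1, 0.3, -1.8]
gripper_width: 0.747
grasp_force: 66.1
```

```bash
python3 -c "
from h import *
st([[.55,.05,.33],[.56,-.16,.33],[.56,-.25,.33]])"
```

```text
p [0.574 0.216 0.307] az 20.6 lean 61.8 toward -32.5 y.z -0.002 q [-0.17  0.5  -0.99  2.02  1.45  1.58 -0.78]
[0.55, 0.05, 0.33] [ -5.3  -15.26   5.  ] 16.9
[0.56, -0.16, 0.33] [ -5.7  -17.18  10.7 ] 21.0
[0.56, -0.25, 0.33] [-2.27 -7.59  4.27] 9.0
```

```bash
python3 -c "
from h import *
st([[.584,-.278,.2],[.584,-.278,.106]])"
```

```text
p [0.574 0.216 0.307] az 20.6 lean 61.8 toward -32.5 y.z -0.002 q [-0.17  0.5  -0.99  2.02  1.45  1.58 -0.78]
[0.584, -0.278, 0.2] [ -3.48 -41.08  29.22] 50.5
[0.584, -0.278, 0.106] [8.29 0.02 4.44] 9.4
```

Request:
{"op": "carry_out", "data": {"targets": [[-0.29,-3.42,2.43,0,-0.2],[-0.29,-3.42,2.43,0,-0.2],[-0.29,-3.42,2.43,0,-0.2],[-0.29,-3.42,2.43,0,-0.2],[-0.29,-3.42,2.43,0,-0.2],[-0.29,-3.42,2.43,0,-0.2],[-0.29,-3.42,2.43,0,-0.2],[-0.29,-3.42,2.43,0,-0.2],[-0.29,-3.42,2.43,0,-0.2],[-0.29,-3.42,2.43,0,-0.2],[-0.29,-3.42,2.43,0,-0.2],[-0.29,-3.42,2.43,0,-0.2]]}}

```text
t: 36.85
eef_pos: [0.5835, -0.2785, 0.1986]
tool_rot: [0.493, 0.239, 0.824, -0.145]
contact_force: [0.8, 0.6, -1.6]
gripper_width: 0.749
grasp_force: 66.6
```

```bash
python3 -c "
from h import *
st([[.584,-.278,.16],[.584,-.278,.106]])"
```

```text
p [ 0.584 -0.279  0.199] az -25.5 lean 61.9 toward -32.6 y.z -0.002 q [ 0.77  0.43 -0.68  2.39  2.46  0.87 -1.04]
[0.584, -0.278, 0.16] [3.4  0.08 1.83] 3.9
[0.584, -0.278, 0.106] [4.76 0.01 2.55] 5.4
```

In position over the box with J7 free to turn −180°. Turn the first 103° high, which tips the cup about 87°.

Request:
{"op": "carry_out", "data": {"targets": [[0,0,0,-8.59,-0.2],[0,0,0,-8.59,-0.2],[0,0,0,-8.59,-0.2],[0,0,0,-8.59,-0.2],[0,0,0,-8.59,-0.2],[0,0,0,-8.59,-0.2],[0,0,0,-8.59,-0.2],[0,0,0,-8.59,-0.2],[0,0,0,-8.59,-0.2],[0,0,0,-8.59,-0.2],[0,0,0,-8.59,-0.2],[0,0,0,-8.59,-0.2]]}}

```text
t: 38.05
eef_pos: [0.5838, -0.2767, 0.1986]
tool_rot: [0.192, -0.498, 0.699, -0.476]
contact_force: [-0.6, 0.4, -2.4]
gripper_width: 0.747
grasp_force: 67.0
```

```bash
python3 -c "
from h import *
st([[.584,-.278,.106]])
o=bot.get_obs();print(o['t'],o['gripper_width'])"
```

```text
p [ 0.584 -0.277  0.199] az -25.4 lean 61.8 toward -32.5 y.z -0.857 q [ 0.41  0.37 -0.27  2.41  2.55  0.79  0.56]
[0.584, -0.278, 0.106] [-1.8   7.92  4.45] 9.3
38.05 0.7465161281150647
```

Request:
{"op": "carry_out", "data": {"targets": [[-0.4,1.7,1,0,-0.2],[-0.4,1.8,1,0,-0.2],[-0.4,1.8,1,0,-0.2],[-0.4,1.7,1,0,-0.2]]}}

```text
t: 38.45
eef_pos: [0.585, -0.2779, 0.1159]
tool_rot: [0.194, -0.496, 0.7, -0.476]
contact_force: [-0.1, -0.6, -2.9]
gripper_width: 0.748
grasp_force: 67.1
```

Request:
{"op": "carry_out", "data": {"targets": [[0,0,0,-8.5,-0.2],[0,0,0,-8.5,-0.2],[0,0,0,-8.5,-0.2],[0,0,0,-8.5,-0.2],[0,0,0,-8.5,-0.2],[0,0,0,-8.5,-0.2],[0,0,0,-8.5,-0.2],[0,0,0,-8.5,-0.2],[0,0,0,-8.5,-0.2],[0,0,0,0,-0.2],[0,0,0,0,-0.2],[0,0,0,0,-0.2]]}}

```text
t: 39.65
eef_pos: [0.5849, -0.279, 0.1163]
tool_rot: [0.142, 0.822, -0.245, 0.494]
contact_force: [0.4, 0.2, -1.2]
gripper_width: 0.745
grasp_force: 67.2
```

Run:
```python
from h import *
st([[.584,-.278,.106]])
s=imaging.read_camera("scene")[:,:,::-1]; w=imaging.read_camera("wrist")[:,:,::-1]
cv2.imwrite("pics/p1.png",np.hstack([cv2.resize(s[180:310,140:310],None,fx=2.35,fy=2.95),cv2.resize(w,(395,384))[:383]]))
```

```text
p [ 0.585 -0.279  0.116] az -25.5 lean 61.9 toward -32.6 y.z -0.008 q [0.17 0.58 0.01 2.43 2.72 0.96 1.62]
[0.584, -0.278, 0.106] [-0.97 -0.03  0.37] 1.0Traceback (most recent call last):
  File "<stdin>", line 4, in <module>
    return _nx.concatenate(arrs, 1, dtype=dtype, casting=casting)
           ~~~~~~~~~~~~~~~^^^^^^^^^^^^^^^^^^^^^^^^^^^^^^^^^^^^^^^
ValueError: all the input array dimensions except for the concatenation axis must match exactly, but along dimension 0, the array at index 0 has size 384 and the array at index 1 has size 383
```

The load fell from about 2.6 N to 1.2 N, so the cup is mostly or fully empty. I'll shake it briefly and then look.

Request:
{"op": "carry_out", "data": {"targets": [[1,0,-2,0,-0.2],[-1,0,2,0,-0.2],[1,0,-2,0,-0.2],[-1,0,2,0,-0.2],[0,0,0,0,-0.2]]}}

```text
t: 40.25
eef_pos: [0.5898, -0.2834, 0.0992]
tool_rot: [0.142, 0.824, -0.246, 0.49]
contact_force: [-0.2, -0.4, -1.6]
gripper_width: 0.744
grasp_force: 67.2
```

Run:
```python
from h import *
print(bot.get_obs()["contact_force"].round(1))
s=imaging.read_camera("scene")[:,:,::-1]; w=imaging.read_camera("wrist")[:,:,::-1]
cv2.imwrite("pics/p1.png",np.hstack([cv2.resize(s[180:310,140:310],(395,384)),cv2.resize(w,(395,384))]))
```

```text
[-0.2 -0.4 -1.6]
```

View pics/p1.png

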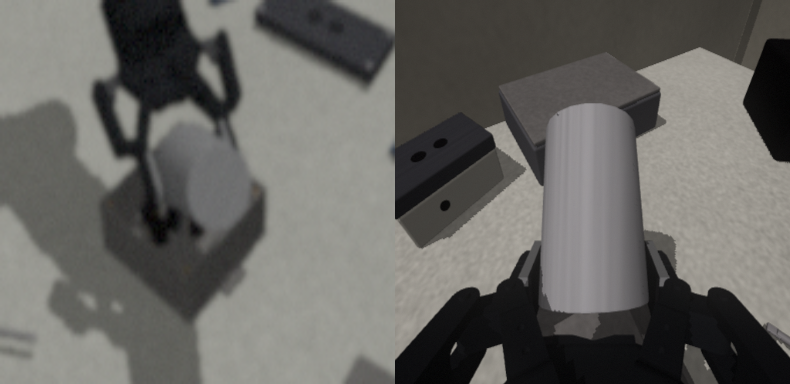

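The left half shows the cup tipped over the box with relays inside near (165,215); the right half shows the cup's underside. I'll lift, move back towards the cup's spot and look into the box.

Request:
{"op": "carry_out", "data": {"targets": [[2.6,0,-1.4,0,-0.2],[3.5,0,-1.9,0,-0.2],[3.5,0,-1.9,0,-0.2],[3.5,0,-1.9,0,-0.2],[3.5,0,-1.9,0,-0.2]]}}

```text
t: 40.85
eef_pos: [0.5882, -0.2832, 0.2911]
tool_rot: [0.141, 0.824, -0.245, 0.491]
contact_force: [0.2, -0.7, -2.7]
gripper_width: 0.745
grasp_force: 67.2
```

Run:
```python
from h import *
st([[.58,.0,.3]])
s=imaging.read_camera("scene")[:,:,::-1]
cv2.imwrite("pics/p2.png",cv2.resize(s[200:310,150:290],(790,600)))
```

```text
p [ 0.588 -0.283  0.291] az -25.7 lean 61.5 toward -32.6 y.z -0.008 q [ 0.3   0.15 -0.12  2.34  2.38  0.52  2.08]
[0.58, 0.0, 0.3] [ -7.04 -23.36 -14.43] 28.3
```

View pics/p2.png

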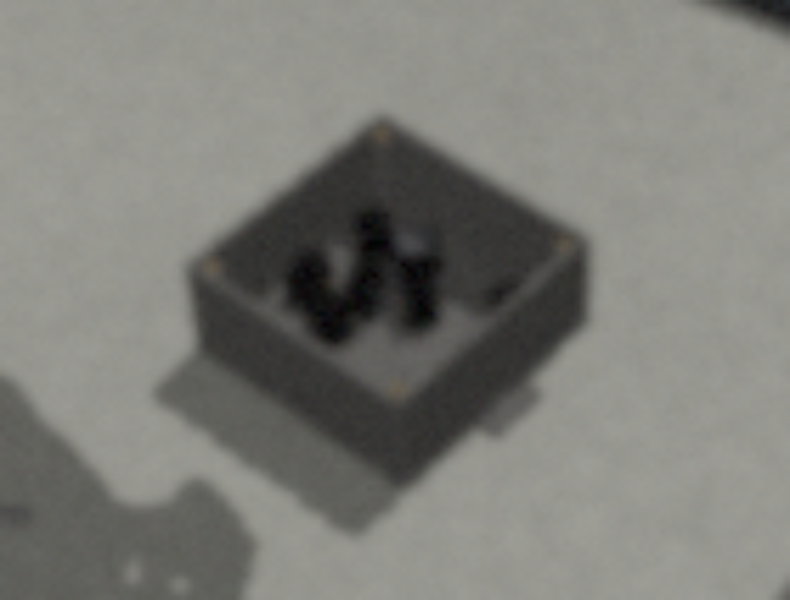

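Nearly all the relays are visible in the box as black blocks, at roughly (315,300), (372,235), (360,290), (420,265), (420,310) and (500,292), and nothing lies outside. I'll turn the cup upright here and check by numbers that it is empty.

Request:
{"op": "carry_out", "data": {"targets": [[0,0,0,8.59,-0.2],[0,0,0,8.59,-0.2],[0,0,0,8.59,-0.2],[0,0,0,8.59,-0.2],[0,0,0,8.59,-0.2],[0,0,0,8.59,-0.2],[0,0,0,8.59,-0.2],[0,0,0,8.59,-0.2],[0,0,0,8.59,-0.2],[0,0,0,8.59,-0.2],[0,0,0,8.59,-0.2]]}}

```text
t: 42.0
eef_pos: [0.5884, -0.2835, 0.289]
tool_rot: [0.265, -0.377, 0.772, -0.437]
contact_force: [-0.0, 0.2, -0.7]
gripper_width: 0.742
grasp_force: 67.2
```

Request:
{"op": "carry_out", "data": {"targets": [[0,0,0,8.5,-0.2],[0,0,0,8.5,-0.2],[0,0,0,8.5,-0.2],[0,0,0,8.5,-0.2],[0,0,0,8.5,-0.2],[0,0,0,8.5,-0.2],[0,0,0,8.5,-0.2],[0,0,0,8.5,-0.2],[0,0,0,8.5,-0.2],[0,0,0,8.5,-0.2]]}}

```text
t: 43.0
eef_pos: [0.5884, -0.2835, 0.289]
tool_rot: [0.491, 0.244, 0.824, -0.143]
contact_force: [-0.0, 0.1, -0.7]
gripper_width: 0.745
grasp_force: 67.2
```

Run:
```python
from h import *
p,r=tool(); z=r.as_matrix()[:,2]; P=p-.026*z; st([[.5735,.2155,.3]])
t=cv2.cvtColor(imaging.read_camera("top"),cv2.COLOR_RGB2GRAY); s=cv2.cvtColor(imaging.read_camera("scene"),cv2.COLOR_RGB2GRAY)
u,v=proj("top",P+[0,0,.01]).astype(int); print("mouth",u,v,bot.get_obs()["contact_force"].round(1)); print(t[v-20:v+22:2,u-22:u+24:2])
b=s[205:290,185:260]; print("scene black<35:",(b<35).sum()); n,l,st_,c=cv2.connectedComponentsWithStats((b<35).astype(np.uint8)); print(st_[1:].tolist())
print(proj("scene",[.552,-.258,.0]))
```

```text
p [ 0.588 -0.283  0.289] az -25.7 lean 61.4 toward -32.7 y.z 0.004 q [ 0.72  0.19 -0.58  2.32  2.3   0.57 -0.93]
[0.5735, 0.2155, 0.3] [ 12.69  41.14 -25.29] 49.9
mouth 345 155 [-0.7  1.  -0.7]
[[168 174 176 175 175 176 172 171 170 170 170 169 171 174 175 173 171 170
  170 172 171 172 172]
 [169 172 173 173 172 174 174 172 171 172 171 165 165 170 172 173 170 170
  173 171 170 172 170]
 [170 172 172 167 160 155 156 167 166 154 140 131 130 138 147 160 168 170
  172 171 172 171 168]
 [171 170 159 110  99 116 117 145 123  96  82  79  81  87  97 120 146 163
  171 170 169 169 168]
 [172 164 119  65  91 106 112 105  80  76  76  78  82  84  86  90 104 138
  166 172 170 172 168]
 [171 144  75  76 106 108 101  77  76  76  76  76  83  87  88  90  93 100
  141 166 172 169 167]
 [156  96  62  94 102 101  80  75  76  74  75  77  84  88  90  92  93  95
  115 154 169 171 168]
 [ 93  60  65  96  91  90  76  76  75  75  75  76  83  90  91  93  94  95
  100 140 168 173 170]
 [ 54  53  56  70 100  96  86  88  88  85  82  77  82  91  92  94  95  96
   97 126 164 171 170]
 [ 53  55  54  65 113 107 102 102
[... 522 characters left out ...]
107
  111 106  89  80 154]
 [ 49  50  51  52  51  55  75 111 118 108 106 138 152 148 111 100 115 112
   96 104  71 109 163]
 [ 51  51  49  49  49  50  52  68  99 118 120 131 147 143 123 126 109  69
   95  89  69 143 167]
 [ 51  51  50  50  50  48  50  52  61  73  89  98 105 105 112 135  88  55
   66  61  96 160 168]
 [ 51  50  50  51  51  48  49  49  50  51  56  66  73  83  95  93  59  51
   52  57 120 164 156]
 [ 50  49  50  49  47  47  48  49  49  49  49  55  61  62  55  51  49  50
   52  52  90 121 116]
 [ 50  49  49  48  47  47  49  49  50  50  49  49  51  51  50  49  49  49
   49  49  56  75  92]]
scene black<35: 282
[[16, 33, 27, 25, 279], [52, 48, 2, 2, 3]]
[219.81933876 260.25789522]
```

No black inside the cup mouth (floor ≈ 102), and the load of about 0.7 N fits an empty cup. Now back to its old spot to set it down.

Request:
{"op": "carry_out", "data": {"targets": [[1.15,3.74,-2.3,0,-0.2],[1.15,3.74,-2.3,0,-0.2],[1.15,3.74,-2.3,0,-0.2],[1.15,3.74,-2.3,0,-0.2],[1.15,3.74,-2.3,0,-0.2],[1.15,3.74,-2.3,0,-0.2],[1.15,3.74,-2.3,0,-0.2],[1.15,3.74,-2.3,0,-0.2],[1.15,3.74,-2.3,0,-0.2],[1.15,3.74,-2.3,0,-0.2],[1.15,3.74,-2.3,0,-0.2],[0,0,0,0,-0.2]]}}

```text
t: 44.3
eef_pos: [0.5719, 0.2227, 0.2981]
tool_rot: [0.49, 0.237, 0.827, -0.141]
contact_force: [-0.3, -0.3, -0.8]
gripper_width: 0.75
grasp_force: 67.2
```

```bash
python3 -c "
from h import *
st([[.5745,.2155,.072],[.5745,.2155,.063]])"
```

```text
p [0.572 0.223 0.298] az 21.3 lean 61.3 toward -32.1 y.z -0.001 q [-0.21  0.49 -0.95  2.02  1.44  1.55 -0.79]
[0.5745, 0.2155, 0.072] [19.54 -0.45 11.41] 22.6
[0.5745, 0.2155, 0.063] [0.79 0.   0.43] 0.9
```

Request:
{"op": "carry_out", "data": {"targets": [[3.4,-0.1,2,0,-0.2],[3.4,-0.1,2,0,-0.2],[3.4,-0.1,2,0,-0.2],[3.4,-0.1,2,0,-0.2],[3.4,0,2,0,-0.2],[2,0,1.1,0,-0.2],[0.6,0,0.4,0,-0.2],[0,0,0,0,-0.2]]}}

```text
t: 45.1
eef_pos: [0.5765, 0.207, 0.0707]
tool_rot: [0.49, 0.24, 0.825, -0.145]
contact_force: [0.3, -0.5, -0.2]
gripper_width: 0.744
grasp_force: 67.2
```

Request:
{"op": "carry_out", "data": {"targets": [[0.3,0,0.15,0,-0.2],[0,0,0,0,-0.2]]}}

```text
t: 45.3
eef_pos: [0.577, 0.2078, 0.0691]
tool_rot: [0.491, 0.241, 0.825, -0.144]
contact_force: [-0.1, -0.3, -0.9]
gripper_width: 0.749
grasp_force: 67.2
```

Request:
{"op": "carry_out", "data": {"targets": [[0.3,0,0.15,0,-0.2],[0.1,0,0.05,0,-0.2],[0,0,0,0,-0.2]]}}

```text
t: 45.6
eef_pos: [0.5765, 0.2075, 0.0635]
tool_rot: [0.49, 0.241, 0.825, -0.144]
contact_force: [-0.0, 0.0, -0.4]
gripper_width: 0.747
grasp_force: 67.2
```

Request:
{"op": "carry_out", "data": {"targets": [[0.15,0,0.1,0,-0.2],[0,0,0,0,-0.2]]}}

```text
t: 45.8
eef_pos: [0.5769, 0.2074, 0.0628]
tool_rot: [0.491, 0.241, 0.824, -0.144]
contact_force: [-2.3, -0.7, 5.9]
gripper_width: 0.745
grasp_force: 67.2
```

Request:
{"op": "carry_out", "data": {"targets": [[0.15,0,0.1,0,-0.2],[0,0,0,0,-0.2]]}}

```text
t: 46.0
eef_pos: [0.5773, 0.2072, 0.0628]
tool_rot: [0.493, 0.241, 0.823, -0.144]
contact_force: [-7.2, -1.0, 14.5]
gripper_width: 0.744
grasp_force: 67.5
```

It is on the bench. Ease off, open and back out along the tool axis.

Request:
{"op": "carry_out", "data": {"targets": [[-0.15,0,-0.1,0,-0.2],[0,0,0,0,1],[0,0,0,0,1],[0,0,0,0,1],[0,0,0,0,1],[0,0,-1,0,1],[0,0,-2,0,1],[0,0,-3,0,1],[0,0,-4,0,1],[0,0,-4,0,1],[-2,0,-3,0,1],[-4,0,-2,0,1]]}}

```text
t: 47.2
eef_pos: [0.4573, 0.2847, 0.2048]
tool_rot: [0.489, 0.238, 0.827, -0.143]
contact_force: [1.4, 0.4, 0.5]
gripper_width: 1.002
grasp_force: 0.0
```

Request:
{"op": "carry_out", "data": {"targets": [[-4,0,-2,0,1],[-4,0,-2,0,1],[0,0,0,0,1],[0,0,0,0,1]]}}

```text
t: 47.6
eef_pos: [0.4625, 0.2808, 0.2956]
tool_rot: [0.491, 0.241, 0.825, -0.143]
contact_force: [0.7, -0.6, -1.4]
gripper_width: 1.003
grasp_force: 0.0
```

Run:
```python
from h import *
st(); s=imaging.read_camera("scene")[:,:,::-1]; t=imaging.read_camera("top")[:,:,::-1]
cv2.imwrite("pics/f.png",np.hstack([cv2.resize(s[100:300,160:380],(440,400)),cv2.resize(t[150:225,280:350],(350,400))]))
```

```text
p [0.463 0.281 0.296] az 31.3 lean 61.5 toward -32.6 y.z 0.001 q [-0.38  0.53 -1.06  2.04  1.29  1.76 -0.95]
```

View pics/f.png

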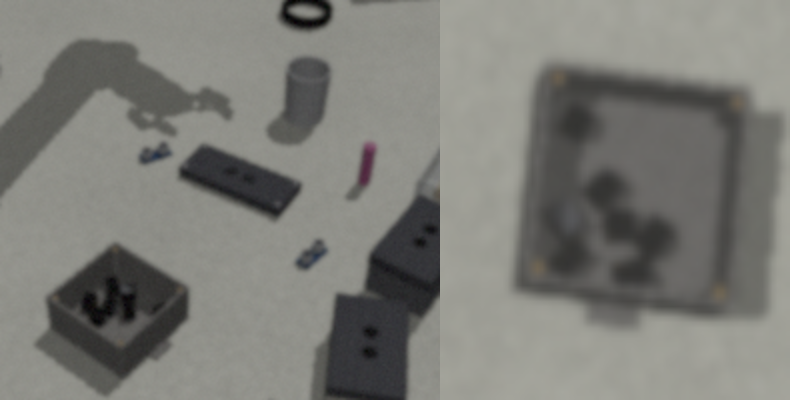

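The last picture shows the cup upright and empty-handed at (307,90), the cover flat at (240,180), and the sensors and cell undisturbed. All seven relays are in the box, at (578,122), (605,190), (565,215), (620,225), (655,237), (570,255) and (635,270) in the right half.

```bash
python3 -c "
from station import bot
print(bot.hand_in())"
```

```text
the job is handed in; nothing more can be done
None
```

I handed the job in at about 48 s: the cover lies flat on the bench, I count seven relays in the box, the empty cup stands upright at about its old spot, and the bystanders in view (boards, cell) are unmoved; the screwdriver was outside the last picture, but nothing went near it.

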